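Set the marking depth and strike the punch

TASK

Swing the depth lever of the marking fixture round until its nose points straight at the pointer clip on the arc. Then take the mallet and, with its head (never with the gripper itself), drive the sprung punch fully down to mark the test block. Finally set the mallet down without dropping it, its head back on the cork mat, with the lever still at the pointer and the blue bin and the loose steel disc left where they are.

Things in the scene. Friction and masses are not known exactly. Their poses are not given: they have to be found in the camera images.
- fixture: grey bench fixture that does not move, base plate 210 x 150 x 20 mm, column on its +x side (far side, up to 103 mm high) and a head over a clamped steel test block. Origin: underside, straight below the common vertical axis of lever and punch. A dark steel arc (radius 117 to 167 mm, top 101 mm above the table) curves round its -x side; the spokes and marks on it have no meaning for the job
- depth_lever (a joint): angle of the depth lever about the vertical axis (rad, -1.2 to 1.2): 0 when it points along the fixture's -x axis, growing anticlockwise seen from above. It is stiff (about 2 N at the knob) and stays where it is left. It is in line when it has the same direction from the axis as the pointer
- lever_hinge (a point): on the vertical axis of the lever, 108 mm above the table, in the middle of the lever; axes as the fixture
- lever_knob (a point): centre of the upright black knob of the lever, 100 mm from the axis, 141 mm above the table. The knob is a cylinder 20 mm across, from 122 to 160 mm height; the lever's flat steel arm below it is 14 mm wide with its top 114 mm above the table. The point turns with the lever: its -x axis points outwards from the hinge along the lever
- lever_nose (a point): tip of the lever's pointed steel nose, 119.5 mm from the axis, 110 mm above the table; its -x axis points outwards along the lever
- pointer_tip (a point): tip of the fixed steel pointer clip (14 mm wide, 34 mm long, 16 mm high block with a point and a small screw) on the arc, 128 mm from the lever axis, 110 mm above the table; its +x axis points inwards at the lever axis
- punch: sprung punch on the lever axis: round dark steel cap (32 mm across, 14 mm thick) on a steel shaft with a spring. Origin: centre of the flat top of the cap, 200 mm above the table when up and 188 mm when fully down (12 mm travel); fully down takes about 13 N, and the spring brings it back up
- mallet: mallet of 0.35 to 0.55 kg: black cylindrical head 54 mm across and 80 mm long standing on one flat face, wooden handle 22 x 22 mm square in section. Origin: centre of the lower face, z along the head; the handle runs along the mallet's -x, its centre line 40 mm above the origin, from 27 to 192 mm from the head's axis
- mallet_head (a point): centre of the mallet head, 40 mm from either face, axes as the mallet
- mat: cork mat fixed on the bench, 260 (x) x 160 (y) x 4 mm; origin: centre of its underside
- bin: blue open parts bin 90 x 120 x 60 mm with steel bits, bystander; origin: centre of its underside
- disc: loose steel reference disc 60 mm across, 16 mm high, bystander; origin: centre of its underside
Mind the look-alikes: they are no part of the job. Leave any pink or white look-alike of the mallet alone.

How it is judged:
On the way, in this order (a step that is already met when the one before it is completed fails the run):
1. the lever's nose is in line with the pointer (within 0.07 rad) and stays there (angle between the x axis of lever_nose and the x axis of pointer_tip, either way round below 0.07 rad), for 0.4 s.
2. with the lever in line, the mallet drives the punch down by 10 mm or more of its 12 (angle between the x axis of lever_nose and the x axis of pointer_tip, either way round below 0.07 rad and height (world z) of punch below 0.19 m and contact force between mallet and punch above 2 N).
At the end, for the whole second after the job is handed in: the lever is within 0.07 rad of the pointer, the punch is back up (within 3 mm), and the mallet rests still on the cork mat with the centre of its head over the mat (standing or lying), released (angle between the x axis of lever_nose and the x axis of pointer_tip, either way round below 0.07 rad and height (world z) of punch above 0.197 m and x of mallet_head in the frame of mat between -0.13 and 0.13 m and y of mallet_head in the frame of mat between -0.08 and 0.08 m and height (world z) of mallet_head below 0.06 m and contact force between mallet and mat above 0.5 N and linear speed of mallet below 0.03 m/s); the robot touches nothing.
It fails at once if a bystander (bin, disc) is shifted by more than 20 mm (distance of any of bin, disc from where it was at the start of the episode above 0.02 m).
It fails at once if the gripper or arm presses the punch itself (contact force between any of the fingers, the arm and punch above 1 N).
It fails at once if the punch is driven while the lever is off the pointer (by more than 0.09 rad) (height (world z) of punch below 0.194 m and angle between the x axis of lever_nose and the x axis of pointer_tip, either way round above 0.09 rad).
It fails at once if the mallet is dropped or thrown (contact force between each of the arm, the fingers and mallet below 0.05 N and height (world z) of mallet_head above 0.075 m and linear speed of mallet above 0.4 m/s).
It also fails if it takes over 72 s, if anything falls off the work surface, if the arm or the gripper's body presses on something with over 40 N, if the wrist force passes 120 N, or if a joint passes its speed limit or range.

ROBOT

A 6-joint arm with a two-finger parallel gripper is mounted at the origin on the work surface. World frame = base frame: x ahead of the robot, y to its left, z up, the work surface at z = 0. Lengths are in m, angles in rad, forces in N, time in s.
With the tool pointing down it reaches from about 0.3 to 0.875 m from the base axis. Payload 4.2 kg.
Tool frame: the origin (TCP) lies midway between the tips of the shut fingers; the grasp point (between the pads) lies 19 mm behind it; z points along the fingers, x is the direction in which the jaws open and shut, and the axes are right-handed (so a half turn about z gives the same grasp; the last joint's range is limited). The gripper opens to 85 mm and grips with 20 to 120 N. Pads are 22 mm wide; open, the fingers measure 114 mm over their backs; the gripper's body (76 mm by 85 mm) begins 54 mm behind the grasp point. The pads swing forward as they close: fully open they stand 13 mm farther back than shut.
Start: joints at [1.125, 0.32, 1.565, -0, 1.257, -0.02], TCP at [0.238, 0.524, 0.195] pointing down, gripper open.
Joint ranges: [-3.11, 3.11], [-0.84, 2.01], [0.21, 2.61], [-1.34, 4.49], [0.05, 2.63], [-2.56, 2.56]. Speed limits (rad/s): [2.57, 2.57, 3.14, 3.14, 3.14, 3.14].

INTERFACE

Orientations are given as a unit quaternion [w, x, y, z].
In Python, from station import ctrl, cams gives the robot as it stands.
- The arm moves only by the shell command python3 -m crank 'ROWS' [FORCE]. ROWS is JSON, a list of rows, each an object with "xyz": the shift along the tool's x, y, z in mm, a list of three; "turn": the turn, a rotation vector about the tool's x, y, z in degrees, a list of three; "gripper": the finger opening in mm, from 0 to 85.4. In form: [{"xyz": [x, y, z], "turn": [wx, wy, wz], "gripper": gripper}, ...]. A call has 1 to 12 rows; each row is the pose to reach, as a shift and turn from the pose commanded when the call began, along the tool's axes at that moment; what a row does not reach only later rows make up. A row lasts 1/10 s, in which the tool goes at most 50 mm and 8.59 degrees, less where a joint would pass 70% of its speed; a pose out of reach is approached as far as the arm can. A call with a gripper value outside its range is refused whole. The fingers move at their own pace and stop on an object; FORCE is the grip in N (left out, the last holds). Time passes only in rows, so rows that repeat a pose let the fingers close. It gives the time, the measured TCP pose, the force and the opening at its end, in the units of the state.
- ctrl.observe(): the state, without advancing time (a new reading comes with each control period).
- cams.capture(name): name is "scene" or "top"; returns the picture (420x560x3 uint8, red, green, blue); there is no depth.
- cams.calibration(name): a dict with "camera_matrix" (3x3 intrinsics, pixels), "eye" and "attitude" of the camera in the world. Camera axes: x right, y down, z forward; pixel columns grow to the right and rows downward; lengths in m; the calibration is good to about 2 mm. A picture is of the moment at which its call begins. calibration takes no time and is no camera call.
- ctrl.finish_job(): hands the job in, once; it reports no verdict.
Trained networks look in the newest picture that a camera, given by its name, has taken for a name from the list of things; names that differ only in an ending like _2 or _b are one class to them, and where a whole thing is asked for, a point or a joint stands for the part that bears it (a point fixed in the world has none). Each returns a list of dicts, best first, with "confidence" (0 to 1); they miss things now and then, are a little off and sometimes report something else, mostly with a low value. They report only what shows in the picture. A call takes as long as a camera call. They do not tell look-alikes from the thing itself.
- cams.spot_in(camera, name): "box" ([centre column, centre row, width, height] in pixels, round what is visible of it).
- cams.outline_of(camera, name): "mask" (420x560 bool, what is visible of it) and "box" ([centre column, centre row, width, height] in pixels, round what is visible of it).
The state is a dict: "time_s": time; "joint_pos": joint angles; "dq": joint speeds; "joint_efforts": joint torques, N m; "tcp_pos": TCP position; "orientation": TCP orientation; "contact_force": force on the tool from outside, world axes, zero at the start; "torque": the same for the moment, N m; "grip_width": opening from 0.0 (shut) to 1.0 (fully open).
Only numpy, scipy, OpenCV 4.12 (cv2) and the standard library are available. Lean on these libraries where they do the work, as an engineer would, in place of code of your own. Each camera call takes 0.05 s, during which the arm holds its last target. There are 200 camera calls.

## Working session

There is one attempt and no reset: what is moved stays moved. The work goes in short steps, Python scripts to look and compute and a shell command to move; the robot and the scene stay as the last step left them, time stands still between calls to the robot, and variables do not carry over. Pictures are saved under pics/ and viewed, about 8 in all and at most 12, crops included, and the job is handed in when it is done.

```bash
mkdir -p pics; ls; python3 - <<'E'
from station import ctrl,cams
import cv2,numpy as np
for c in("scene","top"):
    im=cams.capture(c); cv2.imwrite(f"pics/{c}0.png",im[:,:,::-1])
    k=cams.calibration(c); print(c,{a:np.round(b,4).tolist() for a,b in k.items()})
    for n in("mallet","mallet_head","depth_lever","lever_knob","lever_nose","pointer_tip","punch","mat","bin","disc","fixture"):
        try: print(n,[(np.round(d["box"]).tolist(),round(d["confidence"],2)) for d in cams.spot_in(c,n)])
        except Exception as e: print(n,e)
print(ctrl.observe())
E
```

```text
pics
scene {'camera_matrix': [[406.104, 0.0, 279.6563], [0.0, 406.104, 208.9964], [0.0, 0.0, 1.0]], 'eye': [0.8798, -0.4388, 1.0896], 'attitude': [-0.2749, 0.9055, 0.3102, -0.0905]}
mallet [([318.0, 214.0, 72.0, 32.0], 0.82), ([279.0, 131.0, 38.0, 50.0], 0.64), ([408.0, 176.0, 71.0, 33.0], 0.57)]
mallet_head [([409.0, 175.0, 62.0, 31.0], 0.85), ([278.0, 131.0, 39.0, 46.0], 0.84), ([317.0, 216.0, 72.0, 35.0], 0.75)]
depth_lever [([238.0, 284.0, 26.0, 53.0], 0.82)]
lever_knob [([235.0, 283.0, 25.0, 58.0], 0.61)]
lever_nose [([239.0, 285.0, 19.0, 56.0], 0.88)]
pointer_tip [([234.0, 231.0, 20.0, 21.0], 0.64)]
punch [([238.0, 292.0, 11.0, 25.0], 0.79)]
mat [([317.0, 219.0, 94.0, 67.0], 0.62)]
bin [([342.0, 306.0, 45.0, 58.0], 0.73)]
disc [([235.0, 230.0, 20.0, 18.0], 0.7), ([235.0, 306.0, 127.0, 119.0], 0.41)]
fixture [([234.0, 306.0, 121.0, 118.0], 0.62)]
top {'camera_matrix': [[486.7303, 0.0, 283.5959], [0.0, 486.7303, 211.153], [0.0, 0.0, 1.0]], 'eye': [0.2195, 0.0977, 1.5151], 'attitude': [0.0619, -0.7011, 0.7076, -0.0633]}
mallet [([254.0, 189.0, 32.0, 70.0], 0.87), ([190.0, 287.0, 3
[... 705 characters left out ...]
106.0, 92.0], 0.91)]
{'time_s': 1.2, 'joint_pos': array([ 1.12501226e+00,  3.19598559e-01,  1.56450512e+00, -2.01560274e-05,
        1.25738074e+00, -2.00259484e-02]), 'dq': array([0.00021445, 0.00083722, 0.00021568, 0.00040284, 0.00013707,
       0.00118076]), 'joint_efforts': array([ 1.75229361e-03, -4.15421784e+01, -2.34428501e+01,  1.50190717e-04,
        3.42778339e-04, -2.19609632e-05]), 'tcp_pos': array([0.23750995, 0.52367826, 0.19463678]), 'orientation': array([-2.02412562e-05,  8.40537232e-01,  5.41753780e-01,  5.10983470e-05]), 'contact_force': array([-0.8919665 , -0.22829239,  0.01109783]), 'torque': array([-0.01371313, -0.0035564 , -0.02097994]), 'grip_width': 0.998604097786135}
```

```bash
python3 - <<'E'
import cv2
a=cv2.imread("pics/top0.png")[90:330,140:460]; cv2.imwrite("pics/t1.png",cv2.resize(a,(800,600),interpolation=cv2.INTER_CUBIC))
a=cv2.imread("pics/scene0.png")[90:370,140:500]; cv2.imwrite("pics/s1.png",cv2.resize(a,None,fx=2.14,fy=2.14,interpolation=cv2.INTER_CUBIC))
E
```

```text
(no output)
```

View pics/t1.png

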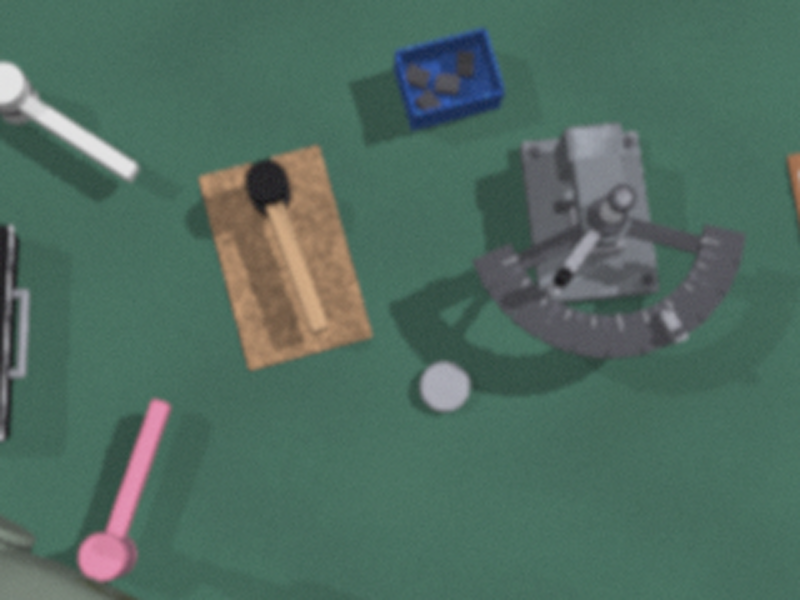

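View pics/s1.png

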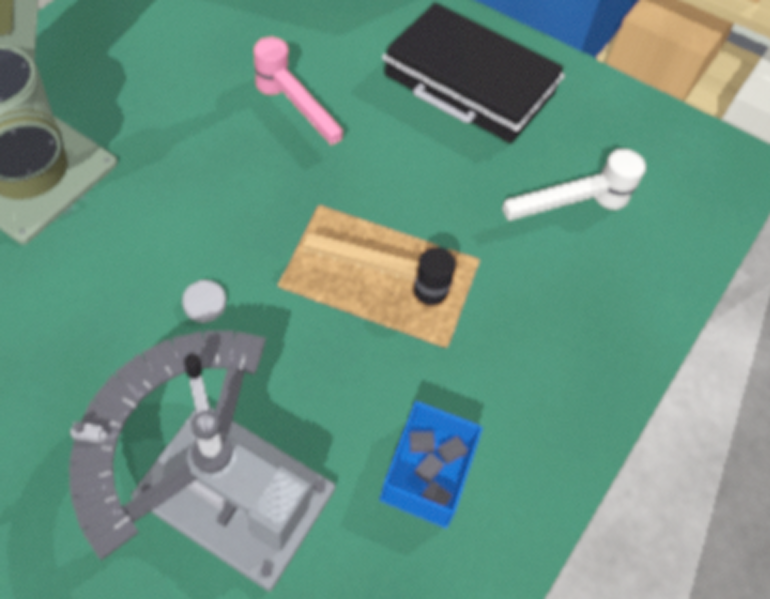

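```bash
cat > h.py <<'E'
import numpy as np
from station import ctrl,cams
from scipy.spatial.transform import Rotation as R
def ray(c,uv):
    k=cams.calibration(c);q=np.array(k["attitude"])
    d=R.from_quat(q[[1,2,3,0]]).apply(np.linalg.solve(np.array(k["camera_matrix"]),[uv[0],uv[1],1]))
    return np.array(k["eye"]),d
def at(c,uv,z):
    e,d=ray(c,uv);return (e+d*(z-e[2])/d[2])
def proj(c,p):
    k=cams.calibration(c);q=np.array(k["attitude"])
    v=np.array(k["camera_matrix"])@R.from_quat(q[[1,2,3,0]]).inv().apply(np.array(p)-k["eye"]);return v[:2]/v[2]
T=lambda u,v:(140+u/2.5,90+v/2.5)
S=lambda u,v:(140+u/2.14,90+v/2.14)
def tcp():
    s=ctrl.observe();q=s["orientation"];return s["tcp_pos"],R.from_quat(np.array(q)[[1,2,3,0]])
E
python3 - <<'E'
from h import *
np.set_printoptions(precision=4,suppress=True)
for n,t,s,z in [("punch",(622,195),(206,419),.2),("knobtop",(562,275),(192,358),.16),("clip in",(661,311),(107,430),.112),("clip out",(681,337),(75,433),.112),("disc",(445,386),(204,298),.016),("mallet head top",(268,181),(436,262),.084),("handle end top",(320,325),(312,240),.055)]:
    print(n,at("top",T(*t),z)[:2],at("scene",S(*s),z)[:2])
for p in [(201,177),(320,147),(371,337),(249,368)]: print("mat",at("top",T(*p),.004)[:2])
for p in [(396,50),(487,30),(502,100),(415,127)]: print("bin",at("top",T(*p),.06)[:2])
for p in [(523,143),(636,132),(656,286),(545,300)]: print("base",at("top",T(*p),.02)[:2])
p,r=tcp();print(p,r.as_matrix())
E
```

```text
punch [ 0.5748 -0.2007] [ 0.5743 -0.1995]
knobtop [ 0.4925 -0.1371] [ 0.4965 -0.1405]
clip in [ 0.4581 -0.2597] [ 0.4604 -0.2586]
clip out [ 0.4271 -0.2814] [ 0.4331 -0.2845]
disc [ 0.3828 -0.012 ] [ 0.3869 -0.0119]
mallet head top [0.6277 0.2029] [0.633 0.202]
handle end top [0.4543 0.1412] [0.4636 0.1421]
mat [0.6566 0.2949]
mat [0.6953 0.1418]
mat [0.4467 0.0787]
mat [0.4089 0.2316]
bin [0.8041 0.0438]
bin [ 0.8298 -0.0718]
bin [ 0.7368 -0.088 ]
bin [0.7025 0.0216]
base [ 0.6932 -0.1182]
base [ 0.7066 -0.2635]
base [ 0.5055 -0.2785]
base [ 0.489  -0.1389]
[0.2375 0.5237 0.1946] [[ 0.413   0.9107  0.0001]
 [ 0.9107 -0.413   0.0001]
 [ 0.0001  0.     -1.    ]]
```

```bash
cat >> h.py <<'E'
def go(*tg):
    p,r=tcp()
    for x,y,z,yaw in tg:
        a=np.radians(yaw);M=np.array([[np.cos(a),np.sin(a),0],[np.sin(a),-np.cos(a),0],[0,0,-1]])
        print(np.round(r.inv().apply((np.array([x,y,z])-p)*1000),1).tolist(),np.round(np.degrees((r.inv()*R.from_matrix(M)).as_rotvec()),1).tolist())
E
python3 -c "
from h import *
go((.495,-.139,.23,52),(.495,-.139,.126,52))"
```

```text
[-497.2, 508.2, -35.4] [0.0, -0.0, 13.6]
[-497.2, 508.2, 68.6] [0.0, -0.0, 13.6]
```

```bash
python3 -m crank '[{"xyz":[-250,254,-36],"turn":[0,0,7],"gripper":60},{"xyz":[-250,254,-36],"turn":[0,0,7],"gripper":60},{"xyz":[-250,254,-36],"turn":[0,0,7],"gripper":60},{"xyz":[-250,254,-36],"turn":[0,0,7],"gripper":60},{"xyz":[-497,508,-36],"turn":[0,0,13.6],"gripper":60},{"xyz":[-497,508,-36],"turn":[0,0,13.6],"gripper":60},{"xyz":[-497,508,-36],"turn":[0,0,13.6],"gripper":60},{"xyz":[-497,508,-36],"turn":[0,0,13.6],"gripper":60},{"xyz":[-497,508,-36],"turn":[0,0,13.6],"gripper":60},{"xyz":[-497,508,-36],"turn":[0,0,13.6],"gripper":60},{"xyz":[-497,508,-36],"turn":[0,0,13.6],"gripper":60},{"xyz":[-497,508,-36],"turn":[0,0,13.6],"gripper":60}]' 20; python3 -c "
from h import *
go((.495,-.139,.23,52),(.495,-.139,.126,52))"
```

```text
time_s: 2.4
tcp_pos: [0.4546, -0.0366, 0.2275]
orientation: [0.0, 0.899, 0.438, 0.001]
contact_force: [1.0, 1.4, -0.4]
grip_width: 0.705
[-55.8, 94.9, -2.5] [0.0, -0.0, -0.0]
[-55.9, 94.8, 101.5] [0.0, -0.0, -0.0]
```

```bash
python3 -m crank '[{"xyz":[-55,93,-2],"turn":[0,0,0],"gripper":60},{"xyz":[-55,93,-2],"turn":[0,0,0],"gripper":60},{"xyz":[-55,93,-2],"turn":[0,0,0],"gripper":60},{"xyz":[-55,93,-2],"turn":[0,0,0],"gripper":60}]' 20; python3 - <<'E'
from h import *
import cv2
go((.495,-.139,.126,52))
im=cams.capture("scene")[:,:,::-1];print([at("scene",(0,0),.1)] and proj("scene",(.495,-.139,.16)))
cv2.imwrite("pics/s2.png",cv2.resize(im[190:370,150:350],(800,600)[:2] if 0 else (660,594),interpolation=cv2.INTER_CUBIC))
E
```

```text
time_s: 2.8
tcp_pos: [0.4937, -0.1362, 0.2287]
orientation: [-0.0, 0.899, 0.437, -0.0]
contact_force: [0.3, 0.3, -0.9]
grip_width: 0.705
[-1.4, 2.8, 102.7] [-0.1, -0.0, -0.2]
[229.66975281 256.55589784]
```

View pics/s2.png

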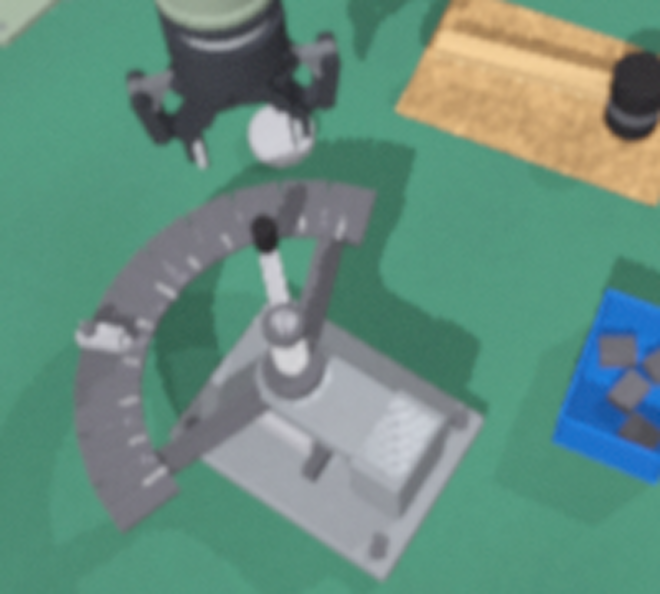

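```bash
python3 -m crank '[{"xyz":[-0.5,1.5,50],"turn":[0,0,0],"gripper":60},{"xyz":[-0.5,1.5,100],"turn":[0,0,0],"gripper":60},{"xyz":[-0.5,1.5,102],"turn":[0,0,0],"gripper":60},{"xyz":[-0.5,1.5,102],"turn":[0,0,0],"gripper":10},{"xyz":[-0.5,1.5,102],"turn":[0,0,0],"gripper":10},{"xyz":[-0.5,1.5,102],"turn":[0,0,0],"gripper":10},{"xyz":[-0.5,1.5,102],"turn":[0,0,0],"gripper":10},{"xyz":[-0.5,1.5,102],"turn":[0,0,0],"gripper":10}]' 25; python3 - <<'E'
from h import *
A=np.array([.5745,-.2]);s=ctrl.observe();p=s["tcp_pos"];d=p[:2]-A
th=np.degrees(np.arctan2(d[1],d[0]))%360;print(th,np.hypot(*d),s["contact_force"])
rr=.1
for t,y in [(152,60),(162,68),(172,76),(182,84),(192,92),(200,99),(207,105)]:
    a=np.radians(t);go((A[0]+rr*np.cos(a),A[1]+rr*np.sin(a),p[2],y))
E
```

```text
time_s: 3.65
tcp_pos: [0.4951, -0.1366, 0.1282]
orientation: [0.001, 0.899, 0.438, 0.001]
contact_force: [0.4, -0.2, -0.2]
grip_width: 0.113
141.37554597481264 0.10159367489120444 [ 0.39497423 -0.18650381 -0.19294608]
[-18.5, 3.1, -0.0] [0.1, -0.0, -8.0]
[-35.3, 7.6, -0.0] [0.1, -0.0, -16.0]
[-51.1, 15.0, -0.0] [0.1, -0.0, -24.0]
[-65.4, 25.0, -0.0] [0.1, -0.0, -32.0]
[-77.7, 37.3, 0.0] [0.1, -0.0, -40.0]
[-85.9, 48.6, 0.0] [0.1, -0.0, -47.0]
[-91.7, 59.3, 0.0] [0.1, 0.0, -53.0]
```

```bash
python3 - <<'E'
from h import *
import cv2
a=cams.capture("scene")[:,:,::-1][220:330,160:300]
b=cams.capture("top")[:,:,::-1][130:240,310:450]
print(proj("scene",(.495,-.139,.16)),proj("top",(.495,-.139,.16)),proj("top",tcp()[0]))
cv2.imwrite("pics/c3.png",np.hstack([cv2.resize(i,(400,314),interpolation=cv2.INTER_CUBIC) for i in(a,b)]))
E
```

```text
[229.66975281 256.55589784] [365.41656505 199.11801097] [362.72750922 201.44282345]
```

View pics/c3.png

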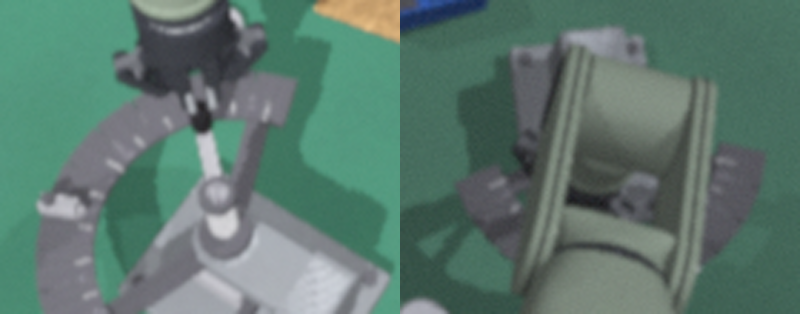

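```bash
python3 -m crank '[{"xyz":[0,0,0],"turn":[0,0,0],"gripper":0},{"xyz":[0,0,0],"turn":[0,0,0],"gripper":0},{"xyz":[0,0,0],"turn":[0,0,0],"gripper":0}]' 25; python3 - <<'E'
from h import *
import cv2
a=cams.capture("scene")[:,:,::-1][225:285,190:270]
p=tcp()[0];print(proj("scene",p),proj("scene",p+[0,0,.019]),proj("scene",(.495,-.139,.16)))
cv2.imwrite("pics/c4.png",cv2.resize(a,(800,600),interpolation=cv2.INTER_CUBIC))
E
```

```text
time_s: 4.05
tcp_pos: [0.4945, -0.1365, 0.1271]
orientation: [-0.0, 0.899, 0.438, -0.0]
contact_force: [-0.0, -0.2, 0.3]
grip_width: 0.0
[231.38584298 261.50160733] [230.70662767 258.21454734] [229.66975281 256.55589784]
```

View pics/c4.png

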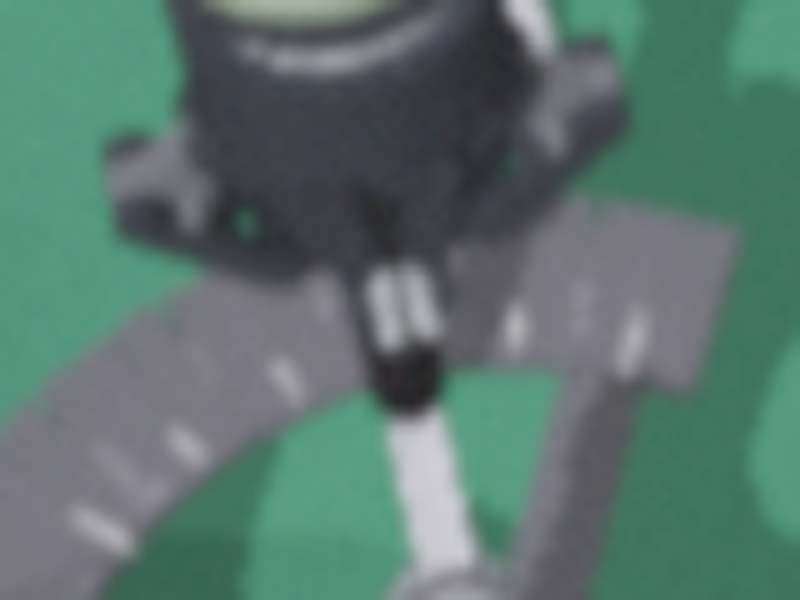

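```bash
python3 -m crank '[{"xyz":[0,0,3],"turn":[0,0,0],"gripper":0},{"xyz":[0,0,6],"turn":[0,0,0],"gripper":0},{"xyz":[0,0,6],"turn":[0,0,0],"gripper":0}]' 25; python3 - <<'E'
from h import *
s=ctrl.observe();print(s["contact_force"],s["torque"],s["tcp_pos"])
a=cams.capture("scene")
for n in("lever_knob","depth_lever","fixture"):
    for o in cams.outline_of("scene",n)[:2]:
        m=o["mask"];ys,xs=np.nonzero(m);print(n,o["confidence"],xs.min(),xs.max(),ys.min(),ys.max(),m.sum())
# dark knob pixel rows
print(a[250:270,228:235].mean(2).astype(int))
E
```

```text
time_s: 4.4
tcp_pos: [0.4949, -0.1364, 0.1232]
orientation: [0.0, 0.899, 0.438, 0.001]
contact_force: [-3.6, 1.8, 13.8]
grip_width: -0.001
[-3.62873596  1.84309776 13.83698389] [ 0.22794267  0.59497086 -0.00458561] [ 0.49486203 -0.13642558  0.12318171]
lever_knob 0.63 226 247 259 310 332
fixture 0.73 172 295 245 365 7217
fixture 0.51 226 247 259 310 342
[[ 50  52  63  65  65  62  72]
 [ 59  63  77  81  71  64  72]
 [ 94  87 101 110  98  73  71]
 [138 121 125 147 130  92  72]
 [162 143 136 165 158 112  76]
 [168 151 136 170 172 126  81]
 [168 163 137 161 172 136  91]
 [168 171 139 149 170 144 106]
 [158 169 136 142 168 145 107]
 [135 147 118 118 140 118  99]
 [ 97 106  82  74  83  74  88]
 [ 62  63  53  45  45  53  76]
 [ 49  48  47  40  38  45  75]
 [ 48  44  44  43  40  52  82]
 [ 51  49  44  43  42  66  95]
 [ 71  59  49  49  69 102 114]
 [105 102  96  97 124 149 138]
 [134 153 157 162 176 182 158]
 [147 180 189 192 199 199 173]
 [145 179 194 202 205 204 187]]
```

```bash
python3 -m crank '[{"xyz":[0,0,-15],"turn":[0,0,0],"gripper":0},{"xyz":[0,0,-40],"turn":[0,0,0],"gripper":40},{"xyz":[0,0,-40],"turn":[0,0,0],"gripper":40},{"xyz":[0,0,-40],"turn":[0,0,0],"gripper":40}]' 25; python3 - <<'E'
from h import *
import cv2
p=tcp()[0];print(p)
im=cams.capture("scene")[:,:,::-1].copy()
P0=np.array([.2375,.5237,.1946])
def dot(im,c,pt,col):
    u=proj(c,pt);cv2.circle(im,(int(u[0]*8),int(u[1]*8)),8,col,1,shift=3);return u
out=[]
b=cv2.resize(im[190:290,180:280],(400,400),interpolation=cv2.INTER_CUBIC)
def mk(b,c,pt,o,k,col):
    u=(proj(c,pt)-o+.5)*k; print(c,u); cv2.circle(b,(int(u[0]),int(u[1])),3,col,1)
mk(b,"scene",p,(180,190),4,(0,0,255))
t=cv2.imread("pics/scene0.png");u=proj("scene",P0);print(u)
o=(int(u[0])-50,max(0,int(u[1])-60))
t=cv2.resize(t[o[1]:o[1]+100,o[0]:o[0]+100],(400,400),interpolation=cv2.INTER_CUBIC)
mk(t,"scene",P0,o,4,(0,0,255))
print(b.shape,t.shape,proj("top",P0))
cv2.imwrite("pics/c5.png",np.hstack([b,t]))
E
```

```text
time_s: 5.0
tcp_pos: [0.4945, -0.1364, 0.1609]
orientation: [0.0, 0.899, 0.438, 0.0]
contact_force: [-0.6, 0.1, 0.3]
grip_width: 0.461
[ 0.49451283 -0.13643397  0.16094116]
scene [202.64500082 264.27762337]
[301.46057212  72.70860953]
scene [203.84228849 244.83443812]
(400, 400, 3) (400, 400, 3) [123.68129669 293.07658923]
```

View pics/c5.png

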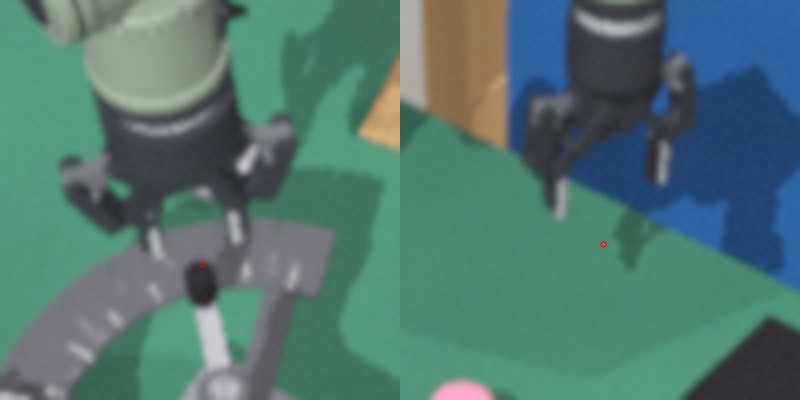

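```bash
python3 - <<'E'
from h import *
for n,p,b,px in [("0",(.2375,.5237,.1946),13,None),("s2",(.4937,-.1362,.2287),8,(227,235.8)),("c5",(.4945,-.1364,.1609),6.5,(229,252.5)),("c4",(.4945,-.1365,.1271),0,(230,259.7))]:
    p=np.array(p)+[0,0,b/1000];u=proj("scene",p)
    if n=="0":px=(250+0+ (611-400)/4+ 0,0); o=(251,12);px=(o[0]+(211)/4,o[1]+199/4)
    J=[(proj("scene",p+.01*e)-u)/10 for e in np.eye(3)]
    print(n,u,"diff",np.array(px)-u,"px/mm x,y,z",np.round(J,3).tolist())
E
```

```text
0 [301.65805577  69.50688121] diff [ 2.09194423 -7.75688121] px/mm x,y,z [[0.24, 0.118], [0.173, -0.149], [0.015, -0.25]]
s2 [226.97490037 240.81072885] diff [ 0.02509963 -5.01072885] px/mm x,y,z [[0.313, 0.225], [0.278, -0.287], [-0.043, -0.206]]
c5 [229.92510108 254.38952757] diff [-0.92510108 -1.88952757] px/mm x,y,z [[0.297, 0.217], [0.261, -0.277], [-0.038, -0.183]]
c4 [231.3650842  261.50961251] diff [-1.3650842  -1.80961251] px/mm x,y,z [[0.288, 0.213], [0.252, -0.271], [-0.036, -0.172]]
```

```bash
python3 -m crank '[{"xyz":[0,-8,0],"turn":[0,0,0],"gripper":60},{"xyz":[0,-8,0],"turn":[0,0,0],"gripper":60},{"xyz":[0,-8,20],"turn":[0,0,0],"gripper":60},{"xyz":[0,-8,40],"turn":[0,0,0],"gripper":60},{"xyz":[0,-8,50],"turn":[0,0,0],"gripper":60},{"xyz":[0,-8,50],"turn":[0,0,0],"gripper":60}]' 25; python3 -m crank '[{"xyz":[0,0,7],"turn":[0,0,0],"gripper":60},{"xyz":[0,0,14],"turn":[0,0,0],"gripper":60},{"xyz":[0,0,14],"turn":[0,0,0],"gripper":10},{"xyz":[0,0,14],"turn":[0,0,0],"gripper":10},{"xyz":[0,0,14],"turn":[0,0,0],"gripper":10},{"xyz":[0,0,14],"turn":[0,0,0],"gripper":10}]'
```

```text
time_s: 5.65
tcp_pos: [0.4869, -0.1311, 0.1095]
orientation: [-0.001, 0.899, 0.438, -0.001]
contact_force: [0.1, -0.1, 0.4]
grip_width: 0.704
time_s: 6.25
tcp_pos: [0.4881, -0.1317, 0.0976]
orientation: [0.0, 0.899, 0.438, -0.0]
contact_force: [-1.4, -1.1, 2.6]
grip_width: 0.217
```

```bash
python3 - <<'E'
from h import *
p,r=tcp()
t0=142.2
for t,y in [(147,56),(152,60),(157,64),(162,68),(167,72),(172,76)]:
    f=lambda a:.1*np.array([np.cos(np.radians(a)),np.sin(np.radians(a))])
    d=f(t)-f(t0);go((p[0]+d[0],p[1]+d[1],p[2],y))
E
```

```text
[-8.4, 0.4, 0.0] [0.0, 0.0, -4.0]
[-17.0, 1.5, 0.0] [0.0, 0.0, -8.0]
[-25.5, 3.4, 0.0] [0.0, 0.0, -12.0]
[-33.9, 6.0, 0.0] [0.0, 0.0, -16.0]
[-41.9, 9.4, 0.0] [0.0, 0.0, -20.0]
[-49.7, 13.4, 0.0] [0.0, 0.0, -24.0]
```

```bash
python3 -m crank '[{"xyz":[-8.5,0.4,0],"turn":[0,0,-4],"gripper":10},{"xyz":[-17,1.5,0],"turn":[0,0,-8],"gripper":10},{"xyz":[-25.5,3.4,0],"turn":[0,0,-12],"gripper":10},{"xyz":[-34,6,0],"turn":[0,0,-16],"gripper":10},{"xyz":[-42,9.4,0],"turn":[0,0,-20],"gripper":10},{"xyz":[-50,13.4,0],"turn":[0,0,-24],"gripper":10},{"xyz":[-50,13.4,0],"turn":[0,0,-24],"gripper":10}]'; python3 - <<'E'
from h import *
import cv2
p,r=tcp();print(ctrl.observe()["torque"],r.as_matrix())
im=cams.capture("scene")[:,:,::-1]
cv2.imwrite("pics/c6.png",cv2.resize(im[205:325,150:310],(800,600),interpolation=cv2.INTER_CUBIC))
t0=172
for t,y in [(177,80),(182,84),(187,88),(192,92),(197,96),(202,100),(207,104)]:
    f=lambda a:.1*np.array([np.cos(np.radians(a)),np.sin(np.radians(a))])
    d=f(t)-f(t0);go((p[0]+d[0],p[1]+d[1],p[2],y))
E
```

```text
time_s: 6.95
tcp_pos: [0.4653, -0.1784, 0.0974]
orientation: [-0.002, 0.788, 0.616, -0.001]
contact_force: [-7.5, 1.6, 7.0]
grip_width: 0.218
[0.43853574 1.05627626 0.35515573] [[ 0.2405591   0.97062138 -0.0050455 ]
 [ 0.97063389 -0.24054991  0.00236436]
 [ 0.00108121 -0.0054661  -0.99998448]]
[-8.7, 1.3, 0.0] [-0.3, -0.1, -4.0]
[-17.1, 3.3, -0.0] [-0.3, -0.1, -8.0]
[-25.4, 6.0, -0.0] [-0.3, -0.1, -12.0]
[-33.4, 9.5, -0.1] [-0.3, -0.1, -16.0]
[-41.1, 13.7, -0.1] [-0.3, -0.1, -20.0]
[-48.4, 18.5, -0.1] [-0.3, -0.1, -24.0]
[-55.2, 23.9, -0.1] [-0.3, -0.1, -28.0]
```

View pics/c6.png

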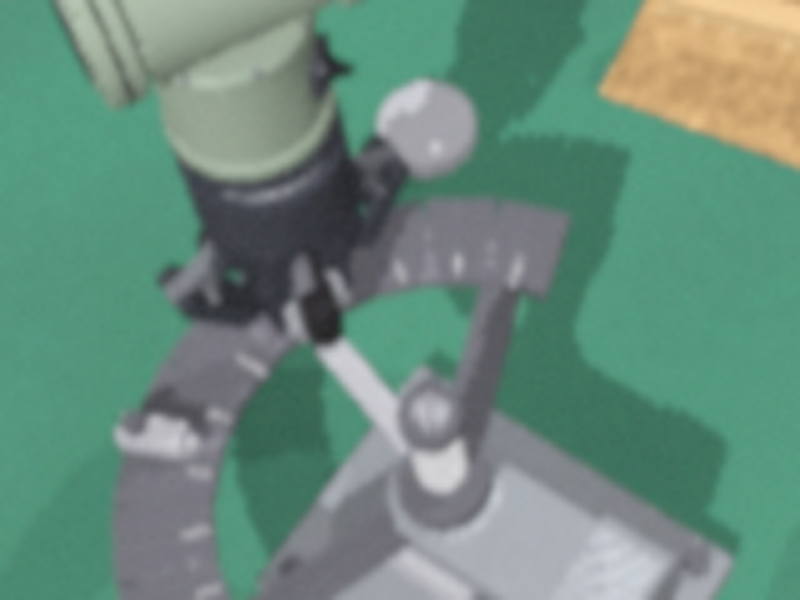

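```bash
python3 -m crank '[{"xyz":[-8.7,0.5,0],"turn":[0,0,-4],"gripper":10},{"xyz":[-17,2,0],"turn":[0,0,-8],"gripper":10},{"xyz":[-25.4,4.5,0],"turn":[0,0,-12],"gripper":10},{"xyz":[-33.4,8,0],"turn":[0,0,-16],"gripper":10},{"xyz":[-41,12,0],"turn":[0,0,-20],"gripper":10},{"xyz":[-48.4,17,0],"turn":[0,0,-24],"gripper":10},{"xyz":[-55,22,0],"turn":[0,0,-28],"gripper":10},{"xyz":[-55,22,0],"turn":[0,0,-28],"gripper":10}]'; python3 - <<'E'
from h import *
import cv2
print(ctrl.observe()["joint_pos"])
im=cams.capture("scene")[:,:,::-1]
cv2.imwrite("pics/c7.png",cv2.resize(im[225:315,155:275],(800,600),interpolation=cv2.INTER_CUBIC))
E
```

```text
time_s: 7.8
tcp_pos: [0.469, -0.2388, 0.0974]
orientation: [-0.005, 0.614, 0.789, -0.005]
contact_force: [-18.8, -5.2, 12.1]
grip_width: 0.215
[-0.4879228   0.33364963  1.80974669 -0.00854801  1.0105922  -2.30255988]
```

View pics/c7.png

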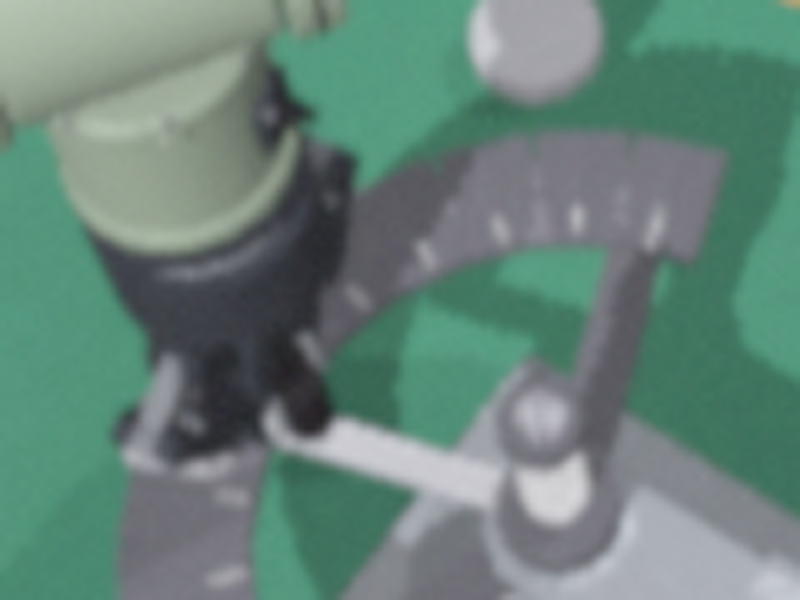

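```bash
python3 -m crank '[{"xyz":[0,0,0],"turn":[0,0,0],"gripper":40},{"xyz":[0,0,0],"turn":[0,0,0],"gripper":40},{"xyz":[0,0,-50],"turn":[0,0,0],"gripper":40},{"xyz":[0,-20,-90],"turn":[0,0,0],"gripper":40},{"xyz":[0,-60,-100],"turn":[0,0,0],"gripper":40},{"xyz":[0,-110,-100],"turn":[0,0,0],"gripper":40},{"xyz":[0,-110,-100],"turn":[0,0,0],"gripper":40}]'; python3 - <<'E'
from h import *
import cv2
a=cams.capture("scene")[:,:,::-1]
b=cams.capture("top")[:,:,::-1]
np.save("s.npy",a);np.save("t.npy",b)
for c in("scene","top"):
  for n in("lever_knob","lever_nose","pointer_tip","punch"):
    print(c,n,[(np.round(o["box"],1).tolist(),round(o["confidence"],2)) for o in cams.spot_in(c,n)[:2]])
print([proj("scene",(.4866,-.2477,z)) for z in(.114,.16)],[proj("top",(.4866,-.2477,z)) for z in(.114,.16)])
cv2.imwrite("pics/c8.png",np.hstack([cv2.resize(a[230:300,165:245],(400,350),interpolation=cv2.INTER_CUBIC),cv2.resize(b[160:230,345:425],(400,350),interpolation=cv2.INTER_CUBIC)]))
E
```

```text
time_s: 8.55
tcp_pos: [0.3654, -0.2646, 0.1978]
orientation: [-0.0, 0.617, 0.787, -0.001]
contact_force: [0.9, -0.8, 1.4]
grip_width: 0.471
scene lever_knob [([221.4, 295.2, 54.6, 31.9], 0.79)]
scene lever_nose [([223.4, 296.9, 54.3, 30.8], 0.64)]
scene pointer_tip [([220.1, 294.5, 54.5, 31.7], 0.7), ([315.6, 215.6, 70.8, 35.6], 0.68)]
scene punch [([238.1, 291.0, 12.8, 19.2], 0.74)]
top lever_knob [([388.4, 190.7, 29.8, 46.5], 0.67)]
top lever_nose [([388.3, 192.7, 27.2, 44.8], 0.82)]
top pointer_tip [([390.7, 189.2, 30.8, 43.1], 0.64), ([407.4, 218.2, 13.0, 9.5], 0.6)]
top punch [([387.2, 172.8, 13.2, 15.5], 0.72), ([319.5, 122.1, 46.6, 40.1], 0.6)]
[array([200.32748185, 293.43016229]), array([197.3848304 , 286.23997676])] [array([399.96516701, 204.74343591]), array([403.79652958, 201.67482556])]
```

View pics/c8.png

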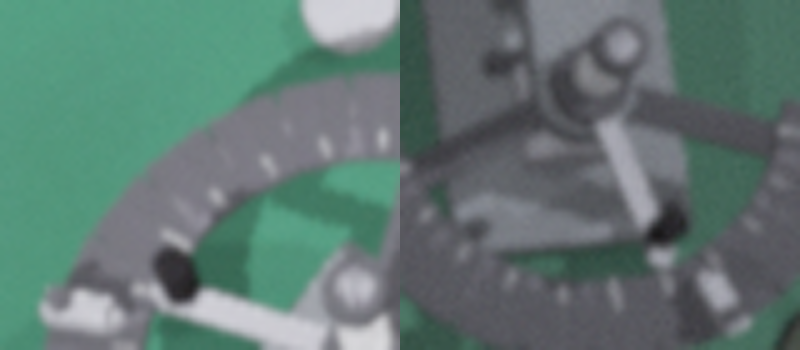

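```bash
python3 - <<'E'
from h import *
A=np.array([.5745,-.2])
def ang(c,u,z):
    q=at(c,u,z)[:2]-A;return np.round(np.degrees(np.arctan2(q[1],q[0]))%360,1),round(np.hypot(*q),4)
P=lambda u,v:(345+(u-400)/5-.4,160+v/5-.4)
Q=lambda u,v:(165+u/5-.4,230+v/5-.4)
for n,t,z in [("nose",(662,262),.11),("arm mid",(632,180),.114),("knobtop",(671,216),.16),("clip in",(703,272),.116),("clip mid",(720,294),.118),("clip out",(740,325),.116)]: print(n,ang("top",P(*t),z))
for n,t,z in [("nose",(137,286),.11),("arm near knob",(205,303),.114),("arm mid",(260,320),.114),("knobtop",(175,262),.16),("clip in",(128,308),.114),("clip mid",(85,308),.118),("clip out",(45,308),.116)]: print("S",n,ang("scene",Q(*t),z))
E
```

```text
nose (np.float64(199.7), np.float64(0.1155))
arm mid (np.float64(200.7), np.float64(0.0644))
knobtop (np.float64(200.1), np.float64(0.0969))
clip in (np.float64(207.8), np.float64(0.131))
clip mid (np.float64(208.3), np.float64(0.1469))
clip out (np.float64(208.8), np.float64(0.1681))
S nose (np.float64(201.6), np.float64(0.1278))
S arm near knob (np.float64(201.7), np.float64(0.0897))
S arm mid (np.float64(202.5), np.float64(0.0596))
S knobtop (np.float64(201.7), np.float64(0.0983))
S clip in (np.float64(207.8), np.float64(0.127))
S clip mid (np.float64(209.8), np.float64(0.1472))
S clip out (np.float64(210.5), np.float64(0.1679))
```

```bash
python3 -m crank '[{"xyz":[0,50,0],"turn":[0,0,0],"gripper":40},{"xyz":[0,90,0],"turn":[0,0,0],"gripper":40},{"xyz":[0,109,10],"turn":[0,0,0],"gripper":40},{"xyz":[0,110,50],"turn":[0,0,0],"gripper":40},{"xyz":[0,110,95],"turn":[0,0,0],"gripper":40},{"xyz":[0,110,100],"turn":[0,0,0],"gripper":10},{"xyz":[0,110,100],"turn":[0,0,0],"gripper":10},{"xyz":[0,110,100],"turn":[0,0,0],"gripper":10},{"xyz":[0,110,100],"turn":[0,0,0],"gripper":10},{"xyz":[-7,111,100],"turn":[0,0,-2],"gripper":10},{"xyz":[-14,112.7,100],"turn":[0,0,-4],"gripper":10},{"xyz":[-14,112.7,100],"turn":[0,0,-4],"gripper":10}]'; python3 - <<'E'
from h import *
a=cams.capture("scene")[:,:,::-1];np.save("s2.npy",a)
E
```

```text
time_s: 10.25
tcp_pos: [0.4787, -0.2495, 0.0945]
orientation: [-0.005, 0.588, 0.809, -0.001]
contact_force: [-1.8, 1.2, -27.8]
grip_width: 0.222
```

```bash
python3 -m crank '[{"xyz":[0,0,0],"turn":[0,0,0],"gripper":40},{"xyz":[0,0,0],"turn":[0,0,0],"gripper":40},{"xyz":[0,0,-50],"turn":[0,0,0],"gripper":40},{"xyz":[0,-20,-90],"turn":[0,0,0],"gripper":40},{"xyz":[0,-60,-100],"turn":[0,0,0],"gripper":40},{"xyz":[0,-110,-100],"turn":[0,0,0],"gripper":40},{"xyz":[0,-110,-100],"turn":[0,0,0],"gripper":40}]'; python3 - <<'E'
from h import *
import cv2
a=cams.capture("scene")[:,:,::-1]
b=cams.capture("top")[:,:,::-1]
cv2.imwrite("pics/c9.png",np.hstack([cv2.resize(a[230:300,165:245],(400,350),interpolation=cv2.INTER_CUBIC),cv2.resize(b[160:230,345:425],(400,350),interpolation=cv2.INTER_CUBIC)]))
E
```

```text
time_s: 11.0
tcp_pos: [0.3748, -0.2868, 0.2012]
orientation: [0.004, 0.59, 0.807, -0.001]
contact_force: [0.4, 0.1, 0.5]
grip_width: 0.468
```

View pics/c9.png

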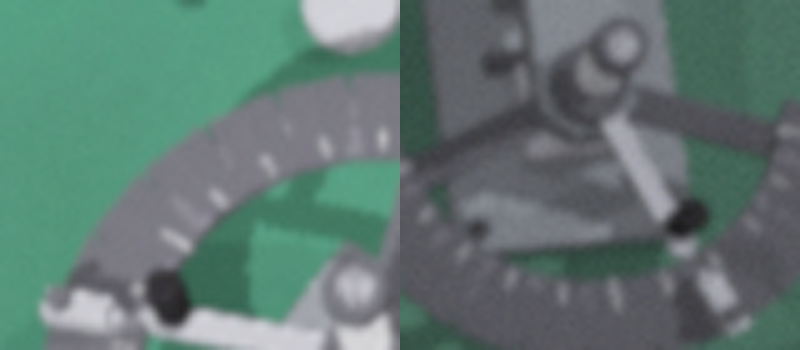

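```bash
python3 - <<'E'
from h import *
A=np.array([.5745,-.2])
def ang(c,u,z):
    q=at(c,u,z)[:2]-A;return np.round(np.degrees(np.arctan2(q[1],q[0]))%360,1),round(np.hypot(*q),4)
P=lambda u,v:(345+(u-400)/5-.4,160+v/5-.4)
Q=lambda u,v:(165+u/5-.4,230+v/5-.4)
for n,t,z in [("nose",(684,253),.11),("arm mid",(645,175),.114),("knobtop",(691,211),.16)]: print(n,ang("top",P(*t),z))
for n,t,z in [("nose",(138,309),.11),("arm mid",(255,329),.114),("knobtop",(166,284),.16)]: print("S",n,ang("scene",Q(*t),z))
# colour centroids in both: compare dark knob
E
```

```text
nose (np.float64(206.7), np.float64(0.1158))
arm mid (np.float64(208.0), np.float64(0.065))
knobtop (np.float64(206.9), np.float64(0.099))
S nose (np.float64(206.9), np.float64(0.123))
S arm mid (np.float64(207.4), np.float64(0.0606))
S knobtop (np.float64(208.6), np.float64(0.0989))
```

```bash
python3 -m crank '[{"xyz":[0,50,0],"turn":[0,0,0],"gripper":40},{"xyz":[0,90,0],"turn":[0,0,0],"gripper":40},{"xyz":[0,109,10],"turn":[0,0,0],"gripper":40},{"xyz":[0,110,50],"turn":[0,0,0],"gripper":40},{"xyz":[0,110,90],"turn":[0,0,0],"gripper":40},{"xyz":[0,110,95],"turn":[0,0,0],"gripper":10},{"xyz":[0,110,95],"turn":[0,0,0],"gripper":10},{"xyz":[0,110,95],"turn":[0,0,0],"gripper":10},{"xyz":[0,110,95],"turn":[0,0,0],"gripper":10},{"xyz":[-3,111,95],"turn":[0,0,0],"gripper":10},{"xyz":[-3,111,95],"turn":[0,0,0],"gripper":10}]';python3 -m crank '[{"xyz":[0,0,0],"turn":[0,0,0],"gripper":40},{"xyz":[0,0,0],"turn":[0,0,0],"gripper":40},{"xyz":[0,0,-50],"turn":[0,0,0],"gripper":40},{"xyz":[0,-20,-90],"turn":[0,0,0],"gripper":40},{"xyz":[0,-60,-100],"turn":[0,0,0],"gripper":40},{"xyz":[0,-110,-100],"turn":[0,0,0],"gripper":60},{"xyz":[0,-110,-100],"turn":[0,0,0],"gripper":60}]'; python3 - <<'E'
from h import *
import cv2
a=cams.capture("scene")[:,:,::-1]
b=cams.capture("top")[:,:,::-1]
def cen(im,x0,y0,x1,y1):
    g=im[y0:y1,x0:x1].mean(2);w=np.clip(70-g,0,None);yy,xx=np.mgrid[y0:y1,x0:x1];return (xx*w).sum()/w.sum(),(yy*w).sum()/w.sum()
o=cv2.imread("pics/c9.png")
os=cv2.resize(o[:,:400],(80,70),interpolation=cv2.INTER_AREA);ot=cv2.resize(o[:,400:],(80,70),interpolation=cv2.INTER_AREA)
A=np.array([.5745,-.2])
for c,im,old,org,z in (("scene",a,os,(165,230),.141),("top",b,ot,(345,160),.15)):
    x0,y0=(190,278) if c=="scene" else (396,195)
    n=cen(im,x0,y0,x0+16,y0+18)
    p=np.array(cen(old,x0-org[0],y0-org[1],x0-org[0]+16,y0-org[1]+18))+org
    for u in(p,n):
        q=at(c,u,z)[:2]-A;print(c,np.round(u,2),np.degrees(np.arctan2(q[1],q[0]))%360,np.hypot(*q))
E
```

```text
time_s: 12.2
tcp_pos: [0.4818, -0.2514, 0.0999]
orientation: [-0.004, 0.588, 0.809, 0.0]
contact_force: [0.6, 4.4, -26.1]
grip_width: 0.223
time_s: 12.9
tcp_pos: [0.3763, -0.2896, 0.2061]
orientation: [0.003, 0.59, 0.807, -0.001]
contact_force: [-0.5, 0.0, 0.3]
grip_width: 0.702
scene [198.94 289.23] 208.33886056424495 0.09927779670221068
scene [198.66 290.31] 209.99382790076072 0.09923197759093833
top [402.13 203.39] 206.45309809168486 0.10152050985712323
top [402.69 203.08] 207.50666756888498 0.10144844595392866
```

```bash
python3 -c "
from h import *
go((.376,-.29,.29,109.5),(.575,.183,.20,109.5))"
```

```text
[-0.3, -3.8, -84.8] [0.2, 0.3, -1.6]
[389.1, 330.6, 4.2] [0.2, 0.3, -1.6]
```

```bash
python3 -m crank '[{"xyz":[0,-4,-45],"turn":[0,0,-1.6],"gripper":60},{"xyz":[15,15,-75],"turn":[0,0,-1.6],"gripper":60},{"xyz":[389,331,-60],"turn":[0,0,-1.6],"gripper":60},{"xyz":[389,331,-60],"turn":[0,0,-1.6],"gripper":60},{"xyz":[389,331,-60],"turn":[0,0,-1.6],"gripper":60},{"xyz":[389,331,-60],"turn":[0,0,-1.6],"gripper":60},{"xyz":[389,331,-60],"turn":[0,0,-1.6],"gripper":60},{"xyz":[389,331,-60],"turn":[0,0,-1.6],"gripper":60},{"xyz":[389,331,-60],"turn":[0,0,-1.6],"gripper":60},{"xyz":[389,331,-60],"turn":[0,0,-1.6],"gripper":60},{"xyz":[389,331,-60],"turn":[0,0,-1.6],"gripper":60},{"xyz":[389,331,-60],"turn":[0,0,-1.6],"gripper":60}]' 110; python3 -c "
from h import *
go((.575,.183,.12,109.5),(.575,.183,.05,109.5))"
```

```text
time_s: 14.2
tcp_pos: [0.5757, 0.1895, 0.263]
orientation: [0.001, 0.575, 0.818, 0.002]
contact_force: [0.3, -0.3, -0.6]
grip_width: 0.702
[-6.0, -3.4, 143.0] [0.2, -0.0, 0.3]
[-6.0, -3.6, 213.0] [0.2, -0.0, 0.3]
```

```bash
python3 -m crank '[{"xyz":[-4,-3.5,50],"turn":[0,0,0],"gripper":60},{"xyz":[-4,-3.5,100],"turn":[0,0,0],"gripper":60},{"xyz":[-4,-3.5,150],"turn":[0,0,0],"gripper":60},{"xyz":[-4,-3.5,195],"turn":[0,0,0],"gripper":60},{"xyz":[-4,-3.5,200],"turn":[0,0,0],"gripper":60},{"xyz":[-4,-3.5,200],"turn":[0,0,0],"gripper":60}]'; python3 - <<'E'
from h import *
import cv2
p,r=tcp();print(p)
a=cams.capture("scene")[:,:,::-1];
o=(260,150)
b=cv2.resize(a[150:270,260:420],(800,600),interpolation=cv2.INTER_CUBIC)
t=p+r.apply([0,.008,-.035])
for q,c in((t,(0,0,255)),((.583,.186,.055),(255,0,0)),((.630,.2025,.084),(0,255,255)),((.449,.138,.055),(255,0,255))):
    u=(proj("scene",q)-o+.5)*5;print(u);cv2.circle(b,tuple(int(v) for v in u),4,c,1)
cv2.imwrite("pics/m1.png",b)
E
```

```text
time_s: 14.8
tcp_pos: [0.5728, 0.1811, 0.0624]
orientation: [0.0, 0.576, 0.818, 0.0]
contact_force: [0.4, 1.0, 0.6]
grip_width: 0.709
[0.5728405  0.18109181 0.0624366 ]
[332.57398169 276.69091573]
[331.13141056 315.71977275]
[417.42496857 311.43721768]
[108.67983384 255.58731231]
```

View pics/m1.png

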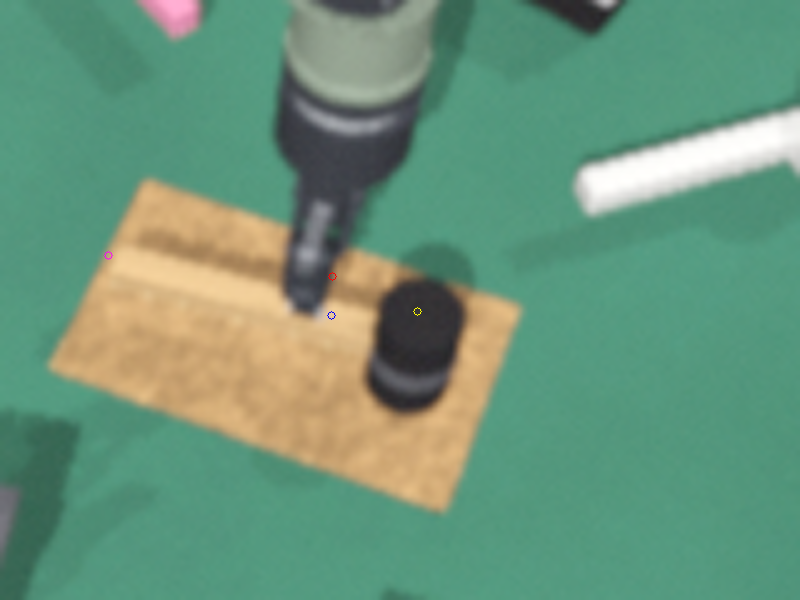

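```bash
python3 -m crank '[{"xyz":[0,4,30],"turn":[0,0,0],"gripper":60},{"xyz":[0,5,60],"turn":[0,0,0],"gripper":60},{"xyz":[0,5,72],"turn":[0,0,0],"gripper":60},{"xyz":[0,5,72],"turn":[0,0,0],"gripper":60}]' 110; python3 -m crank '[{"xyz":[0,0,0],"turn":[0,0,0],"gripper":12},{"xyz":[0,0,0],"turn":[0,0,0],"gripper":12},{"xyz":[0,0,0],"turn":[0,0,0],"gripper":12},{"xyz":[0,0,0],"turn":[0,0,0],"gripper":12},{"xyz":[0,0,0],"turn":[0,0,0],"gripper":12},{"xyz":[0,0,0],"turn":[0,0,0],"gripper":12}]' 110
```

```text
time_s: 15.25
tcp_pos: [0.5773, 0.182, -0.0092]
orientation: [0.0, 0.576, 0.817, 0.0]
contact_force: [0.6, -0.8, 0.4]
grip_width: 0.705
time_s: 15.85
tcp_pos: [0.5779, 0.1823, -0.0077]
orientation: [0.001, 0.577, 0.817, 0.002]
contact_force: [-0.4, 0.3, 6.1]
grip_width: 0.237
```

```bash
python3 -m crank '[{"xyz":[0,0,-10],"turn":[0,0,0],"gripper":12},{"xyz":[0,0,-30],"turn":[0,0,0],"gripper":12},{"xyz":[0,0,-60],"turn":[0,0,0],"gripper":12},{"xyz":[0,0,-95],"turn":[0,0,0],"gripper":12},{"xyz":[0,0,-130],"turn":[0,0,0],"gripper":12},{"xyz":[0,0,-165],"turn":[0,0,0],"gripper":12},{"xyz":[0,0,-200],"turn":[0,0,0],"gripper":12},{"xyz":[0,0,-235],"turn":[0,0,0],"gripper":12},{"xyz":[0,0,-245],"turn":[0,0,0],"gripper":12},{"xyz":[0,0,-245],"turn":[0,0,0],"gripper":12},{"xyz":[0,0,-245],"turn":[0,0,0],"gripper":12}]'; python3 - <<'E'
from h import *
s=ctrl.observe();p=s["tcp_pos"];print(s["torque"],p)
dz=p[2]+.0077
H=np.array([.630,.2025]);  print("grip s",np.hypot(*(H-p[:2]))*1000)
d=np.array([.5745,-.2])-H
go((p[0]+d[0],p[1]+d[1],p[2],109.5))
cams.capture("scene");cams.capture("top")
for c in("scene","top"): print([(np.round(o["box"],1).tolist(),o["confidence"]) for o in cams.spot_in(c,"mallet_head")],proj(c,(H[0],H[1],.044+dz)),proj(c,(H[0],H[1],.084+dz)))
E
```

```text
time_s: 16.95
tcp_pos: [0.5752, 0.1812, 0.2329]
orientation: [-0.001, 0.576, 0.817, -0.002]
contact_force: [-0.5, -0.6, -5.5]
grip_width: 0.238
[-0.14262075  0.27443828  0.0110868 ] [0.57522107 0.18119971 0.23285435]
grip s 58.77443363661596
[-360.5, -187.3, 0.8] [-0.3, -0.0, 0.1]
[([324.8, 165.5, 90.3, 43.6], 0.93), ([407.7, 174.1, 64.6, 32.3], 0.86), ([277.5, 128.9, 33.7, 44.3], 0.85)] [353.70775207 168.72304957] [356.27306792 158.42031134]
[([188.1, 286.2, 38.0, 73.9], 0.98), ([162.4, 138.4, 61.6, 45.6], 0.55), ([252.1, 168.8, 8.9, 12.2], 0.47)] [241.84338215 140.6218909 ] [240.54002182 135.62832465]
```

```bash
python3 -m crank '[{"xyz":[-10,-5,0],"turn":[0,0,0],"gripper":12},{"xyz":[-35,-18,0],"turn":[0,0,0],"gripper":12},{"xyz":[-70,-36,0],"turn":[0,0,0],"gripper":12},{"xyz":[-110,-57,0],"turn":[0,0,0],"gripper":12},{"xyz":[-150,-78,0],"turn":[0,0,0],"gripper":12},{"xyz":[-190,-99,0],"turn":[0,0,0],"gripper":12},{"xyz":[-230,-120,0],"turn":[0,0,0],"gripper":12},{"xyz":[-270,-140,0],"turn":[0,0,0],"gripper":12},{"xyz":[-310,-161,0],"turn":[0,0,0],"gripper":12},{"xyz":[-340,-177,0],"turn":[0,0,0],"gripper":12},{"xyz":[-355,-185,0],"turn":[0,0,0],"gripper":12},{"xyz":[-360.5,-187,0],"turn":[0,0,0],"gripper":12}]';python3 -m crank '[{"xyz":[0,0,10],"turn":[0,0,0],"gripper":12},{"xyz":[0,0,20],"turn":[0,0,0],"gripper":12},{"xyz":[0,0,20],"turn":[0,0,0],"gripper":12},{"xyz":[0,0,20],"turn":[0,0,0],"gripper":12}]'; python3 - <<'E'
from h import *
import cv2
s=ctrl.observe();p=s["tcp_pos"];print(s["torque"],p)
hz=.004+p[2]+.0077; print("head bottom",hz)
a=cams.capture("scene")[:,:,::-1];cams.capture("top")
b=cv2.resize(a[195:315,160:320],(800,600),interpolation=cv2.INTER_CUBIC)
for q,c in(((.5745,-.2,.2),(0,0,255)),((.5745,-.2,hz+.08),(0,255,255)),((.5745,-.2,hz),(255,0,0))):
    u=(proj("scene",q)-(160,195)+.5)*5;cv2.circle(b,tuple(int(v) for v in u),4,c,1);print(u)
cv2.imwrite("pics/m2.png",b)
E
```

```text
time_s: 18.35
tcp_pos: [0.5206, -0.2225, 0.2348]
orientation: [-0.0, 0.577, 0.816, -0.0]
contact_force: [-0.2, 1.2, -4.3]
grip_width: 0.238
time_s: 18.75
tcp_pos: [0.5214, -0.2194, 0.2145]
orientation: [-0.001, 0.576, 0.818, 0.0]
contact_force: [0.1, 0.5, -4.5]
grip_width: 0.237
[-0.04635313  0.21565263 -0.03980216] [ 0.5214024  -0.21938681  0.2144695 ]
head bottom 0.22616949850667128
[383.35354946 457.52775539]
[362.68367725 358.18866169]
[378.62496311 434.80224077]
```

View pics/m2.png

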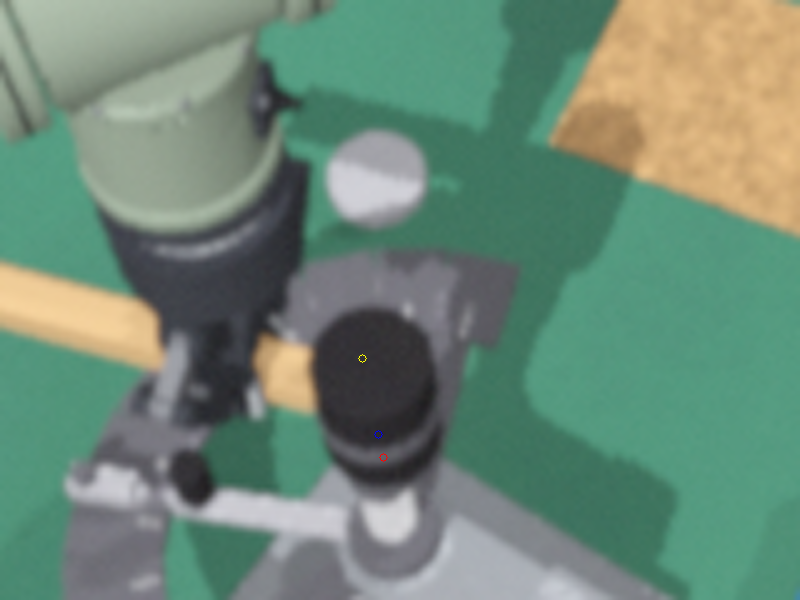

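```bash
python3 -m crank '[{"xyz":[-2,-6,5],"turn":[0,0,0],"gripper":12},{"xyz":[-2,-6,15],"turn":[0,0,0],"gripper":12},{"xyz":[-2,-6,25],"turn":[0,0,0],"gripper":12},{"xyz":[-2,-6,30],"turn":[0,0,0],"gripper":12},{"xyz":[-2,-6,30],"turn":[0,0,0],"gripper":12},{"xyz":[-2,-6,35],"turn":[0,0,0],"gripper":12},{"xyz":[-2,-6,38],"turn":[0,0,0],"gripper":12},{"xyz":[-2,-6,40],"turn":[0,0,0],"gripper":12},{"xyz":[-2,-6,40],"turn":[0,0,0],"gripper":12},{"xyz":[-2,-6,40],"turn":[0,0,0],"gripper":12}]'; python3 -c "
from h import *
s=ctrl.observe();print(s['torque'],s['tcp_pos'][2]+.0117)"
```

```text
time_s: 19.85
tcp_pos: [0.5166, -0.2249, 0.1765]
orientation: [0.001, 0.576, 0.817, 0.0]
contact_force: [-4.4, -0.9, 6.8]
grip_width: 0.233
[0.06725034 0.63169676 0.09714391] 0.18815601694688683
```

```bash
python3 -m crank '[{"xyz":[0,0,2],"turn":[0,0,0],"gripper":12},{"xyz":[0,0,4],"turn":[0,0,0],"gripper":12},{"xyz":[0,0,5],"turn":[0,0,0],"gripper":12},{"xyz":[0,0,5],"turn":[0,0,0],"gripper":12}]'; python3 -c "
from h import *
s=ctrl.observe();print(s['torque'],s['tcp_pos'][2]+.0117)"
```

```text
time_s: 20.25
tcp_pos: [0.5162, -0.2252, 0.1752]
orientation: [0.002, 0.576, 0.817, -0.0]
contact_force: [-13.4, 0.7, 24.1]
grip_width: 0.235
[0.60281978 1.35475189 0.26699145] 0.18691917640159744
```

```bash
python3 -m crank '[{"xyz":[0,0,-8],"turn":[0,0,0],"gripper":12},{"xyz":[0,0,-20],"turn":[0,0,0],"gripper":12},{"xyz":[0,0,-45],"turn":[0,0,0],"gripper":12},{"xyz":[0,0,-65],"turn":[0,0,0],"gripper":12},{"xyz":[10,5,-65],"turn":[0,0,0],"gripper":12},{"xyz":[35,18,-65],"turn":[0,0,0],"gripper":12},{"xyz":[70,36,-65],"turn":[0,0,0],"gripper":12},{"xyz":[110,57,-65],"turn":[0,0,0],"gripper":12},{"xyz":[150,78,-65],"turn":[0,0,0],"gripper":12},{"xyz":[190,99,-65],"turn":[0,0,0],"gripper":12},{"xyz":[230,120,-65],"turn":[0,0,0],"gripper":12},{"xyz":[270,140,-65],"turn":[0,0,0],"gripper":12}]';python3 -m crank '[{"xyz":[40,22,0],"turn":[0,0,0],"gripper":12},{"xyz":[70,38,0],"turn":[0,0,0],"gripper":12},{"xyz":[86,46,0],"turn":[0,0,0],"gripper":12},{"xyz":[90,48,0],"turn":[0,0,0],"gripper":12},{"xyz":[90,48,0],"turn":[0,0,0],"gripper":12},{"xyz":[90,48,0],"turn":[0,0,0],"gripper":12}]'; python3 - <<'E'
from h import *
import cv2
p,r=tcp();print(p); b=cams.capture("scene");t=cams.capture("top")
for c in("scene","top"):
  for n in ("mallet_head","mallet","lever_knob","punch"):print(c,n,[(np.round(o["box"],1).tolist(),round(o["confidence"],2)) for o in cams.spot_in(c,n)])
x,y=380,160;  cv2.imwrite("pics/x.png",b[:,:,::-1])
def cen(im,x0,y0,x1,y1):
    g=im[y0:y1,x0:x1].mean(2);w=np.clip(70-g,0,None);yy,xx=np.mgrid[y0:y1,x0:x1];return (xx*w).sum()/w.sum(),(yy*w).sum()/w.sum()
print(cen(b,190,278,206,296),cen(t,396,195,412,213))
E
```

```text
time_s: 21.45
tcp_pos: [0.5566, 0.0797, 0.2328]
orientation: [-0.002, 0.576, 0.817, -0.001]
contact_force: [1.4, -1.2, -4.4]
grip_width: 0.234
time_s: 22.05
tcp_pos: [0.5724, 0.1764, 0.2346]
orientation: [-0.0, 0.577, 0.817, -0.001]
contact_force: [0.5, 0.2, -4.7]
grip_width: 0.24
[0.5723633  0.17635406 0.23460895]
scene mallet_head [([408.8, 176.8, 66.6, 30.4], 0.92), ([321.9, 168.4, 88.7, 36.7], 0.76), ([235.8, 232.0, 19.5, 19.4], 0.69), ([276.4, 129.4, 35.3, 43.1], 0.67)]
scene mallet [([407.0, 175.6, 71.4, 34.9], 0.96), ([278.1, 128.7, 33.2, 44.6], 0.85), ([322.3, 165.3, 91.4, 38.0], 0.81)]
scene lever_knob [([220.2, 297.7, 55.6, 31.4], 0.97)]
scene punch [([237.9, 291.9, 8.1, 19.9], 0.48)]
top mallet_head [([164.5, 137.7, 61.2, 44.6], 0.7), ([188.9, 286.6, 40.9, 68.3], 0.63), ([253.0, 169.9, 8.2, 11.0], 0.43), ([383.6, 185.4, 110.5, 93.5], 0.23)]
top mallet [([163.0, 138.6, 64.6, 50.1], 0.89), ([189.4, 287.2, 36.6, 69.0], 0.78), ([391.3, 191.0, 31.0, 44.8], 0.66), ([254.4, 169.2, 3.7, 11.6], 0.56)]
top lever_knob [([391.3, 189.2, 33.6, 43.4], 0.83)]
top punch [([253.2, 167.6, 8.9, 15.3], 0.45)]
(np.float64(198.62548800892358), np.float64(290.2136084774122)) (np.float64(402.68824730242056), np.float64(203.10469524642755))
```

```bash
python3 -m crank '[{"xyz":[0,0,15],"turn":[0,0,0],"gripper":12},{"xyz":[0,0,50],"turn":[0,0,0],"gripper":12},{"xyz":[0,0,90],"turn":[0,0,0],"gripper":12},{"xyz":[0,0,130],"turn":[0,0,0],"gripper":12},{"xyz":[0,0,170],"turn":[0,0,0],"gripper":12},{"xyz":[0,0,200],"turn":[0,0,0],"gripper":12},{"xyz":[0,0,220],"turn":[0,0,0],"gripper":12},{"xyz":[0,0,230],"turn":[0,0,0],"gripper":12},{"xyz":[0,0,235],"turn":[0,0,0],"gripper":12},{"xyz":[0,0,237],"turn":[0,0,0],"gripper":12},{"xyz":[0,0,237],"turn":[0,0,0],"gripper":12}]';python3 -m crank '[{"xyz":[0,0,2],"turn":[0,0,0],"gripper":12},{"xyz":[0,0,4],"turn":[0,0,0],"gripper":12},{"xyz":[0,0,5],"turn":[0,0,0],"gripper":12},{"xyz":[0,0,5],"turn":[0,0,0],"gripper":12}]'
```

```text
time_s: 23.65
tcp_pos: [0.5736, 0.1779, -0.0009]
orientation: [0.001, 0.576, 0.817, 0.001]
contact_force: [-0.7, -0.1, -4.1]
grip_width: 0.239
time_s: 24.05
tcp_pos: [0.5728, 0.1777, -0.0068]
orientation: [0.0, 0.576, 0.817, 0.0]
contact_force: [-0.2, 0.7, -4.8]
grip_width: 0.237
```

```bash
python3 -m crank '[{"xyz":[0,0,1],"turn":[0,0,0],"gripper":12},{"xyz":[0,0,2],"turn":[0,0,0],"gripper":12},{"xyz":[0,0,2],"turn":[0,0,0],"gripper":12}]';python3 -m crank '[{"xyz":[0,0,1],"turn":[0,0,0],"gripper":12},{"xyz":[0,0,1.5],"turn":[0,0,0],"gripper":12},{"xyz":[0,0,1.5],"turn":[0,0,0],"gripper":12}]'
```

```text
time_s: 24.35
tcp_pos: [0.5727, 0.1776, -0.0075]
orientation: [0.0, 0.576, 0.817, 0.0]
contact_force: [-3.5, -0.1, 4.7]
grip_width: 0.235
time_s: 24.65
tcp_pos: [0.5727, 0.1776, -0.0077]
orientation: [0.0, 0.576, 0.817, 0.0]
contact_force: [-7.1, -1.9, 12.4]
grip_width: 0.234
```

```bash
python3 -m crank '[{"xyz":[0,0,-2],"turn":[0,0,0],"gripper":12},{"xyz":[0,0,-2],"turn":[0,0,0],"gripper":30},{"xyz":[0,0,-2],"turn":[0,0,0],"gripper":60},{"xyz":[0,0,-2],"turn":[0,0,0],"gripper":60},{"xyz":[0,0,-2],"turn":[0,0,0],"gripper":60},{"xyz":[0,0,-2],"turn":[0,0,0],"gripper":60},{"xyz":[0,0,-30],"turn":[0,0,0],"gripper":60},{"xyz":[0,0,-70],"turn":[0,0,0],"gripper":60},{"xyz":[0,0,-120],"turn":[0,0,0],"gripper":60},{"xyz":[0,-50,-160],"turn":[0,0,0],"gripper":60},{"xyz":[0,-100,-160],"turn":[0,0,0],"gripper":60},{"xyz":[0,-150,-160],"turn":[0,0,0],"gripper":60}]';python3 -m crank '[{"xyz":[0,-50,0],"turn":[0,0,0],"gripper":60},{"xyz":[0,-80,0],"turn":[0,0,0],"gripper":60},{"xyz":[0,-80,0],"turn":[0,0,0],"gripper":60},{"xyz":[0,-80,0],"turn":[0,0,0],"gripper":60}]'; python3 - <<'E'
from h import *
import cv2
b=cams.capture("scene");t=cams.capture("top")
for c in("scene","top"):
  for n in ("mallet","lever_knob","punch","disc","bin"):print(c,n,[(np.round(o["box"],1).tolist(),round(o["confidence"],2)) for o in cams.spot_in(c,n)])
def cen(im,x0,y0,x1,y1):
    g=im[y0:y1,x0:x1].mean(2);w=np.clip(70-g,0,None);yy,xx=np.mgrid[y0:y1,x0:x1];return (xx*w).sum()/w.sum(),(yy*w).sum()/w.sum()
print(cen(b,190,278,206,296),cen(t,396,195,412,213))
a0=cv2.imread("pics/top0.png")[:,:,::-1]
for nm,c,im in(("old","top",a0),("new","top",t)):
    u=cen(im,232,145,265,182);print(nm,u,at(c,u,.07)[:2])
a=cv2.resize(b[150:330,160:400,::-1],(400,300),interpolation=cv2.INTER_CUBIC);d=cv2.resize(t[90:270,220:460,::-1],(400,300),interpolation=cv2.INTER_CUBIC)
cv2.imwrite("pics/f.png",np.hstack([a,d]))
E
```

```text
time_s: 25.85
tcp_pos: [0.4421, 0.131, 0.1508]
orientation: [0.001, 0.576, 0.817, 0.002]
contact_force: [0.4, 0.0, 1.0]
grip_width: 0.705
time_s: 26.25
tcp_pos: [0.3673, 0.1044, 0.1499]
orientation: [0.001, 0.576, 0.817, 0.001]
contact_force: [0.5, 0.4, -0.4]
grip_width: 0.704
scene mallet [([315.5, 214.7, 74.3, 34.5], 0.69), ([406.4, 176.4, 69.4, 32.2], 0.62), ([231.7, 305.2, 120.7, 117.6], 0.34)]
scene lever_knob [([220.6, 296.9, 54.7, 28.9], 0.83)]
scene punch [([238.8, 292.4, 10.4, 23.5], 0.62)]
scene disc [([234.9, 231.7, 19.0, 14.8], 0.56)]
scene bin [([342.4, 305.2, 44.8, 56.6], 0.83)]
top mallet [([187.6, 286.6, 34.6, 72.3], 0.96), ([253.3, 183.7, 28.4, 60.6], 0.93), ([161.9, 139.8, 64.3, 47.3], 0.79)]
top lever_knob [([391.6, 188.6, 35.5, 41.6], 0.74), ([254.8, 182.6, 31.0, 55.9], 0.25)]
top punch [([387.0, 171.9, 15.6, 15.8], 0.53)]
top disc [([320.8, 244.8, 14.0, 20.5], 0.69)]
top bin [([319.9, 121.7, 44.2, 38.8], 0.81)]
(np.float64(198.64367816091956), np.float64(290.2241379310345)) (np.float64(402.709497206704), np.float64(203.0549348230913))
old (np.float64(246.27179487179484), np.float64(163.66238573021184)) [0.62766969 0.20675976]
new (np.float64(248.36203059805285), np.float64(164.84571163653223)) [0.62385689 0.20033108]
```

```bash
python3 -c "
from station import ctrl
print(ctrl.finish_job())"
```

```text
the job is handed in; nothing more can be done
None
```

I swung the lever round to the pointer, drove the punch down with the mallet head, stood the mallet back on the mat, and handed the job in at about 26 s of the 72 s. No verdict is reported.

**Lever:** The last full measurements put the knob at about 207.5° (top camera) and 210° (scene camera). The clip measured about 208.3° and 209.4°, so the lever is within roughly 1° of it. Those clip readings scatter by 1 to 2°, against a tolerance of 4°. The knob's pixel position did not change between that measurement and the hand-in.

**Punch:** It was pressed only by the mallet head. The wrist force rose to about 29 N net with almost no further travel, so I take it that the punch reached the bottom of its stroke. I have no direct reading of its height. Afterwards its image box matched the start to within 1 to 2 pixels, so it is back up.

**Mallet:** It was lowered to contact (12 N) and released. Its head is at about (0.624, 0.200), within 8 mm of where it started and well inside the mat.

**Bin and disc:** In the scene view both boxes are within about 2 pixels of where they started, apart from a slightly shorter disc box. The top view put the disc about 4 pixels off, in a narrower box, probably because the arm partly hid it. I did not check that further.

**Problems:**
- **Tool offset:** The first grasp of the knob missed. The real fingertips sit about 35 mm behind the reported TCP and about 8 mm to one side of it. I found this by touch and in the pictures, and corrected for it from then on.
- **Last picture:** The viewer refused my final picture because the limit of 12 was reached. The final check therefore rests on numbers only.

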